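# Twist a christening mug home in a tilted bench holder

### The job

Mount the silver christening mug in the tilted three-jaw holder, foot down, so that its inside can be polished. Start the foot into the mouth with the handle well round to one side of the red mark (an eighth of a turn or more), then press and twist it down against the jaws until the foot is fully home on the seat and the handle points at the red mark, and let go. Leave the caster, the egg cup and the hip flask standing where they are.

Things in the scene. Friction and masses are not known exactly. Their poses are not given: they have to be found in the camera images.
- mug_center (a point): Silver christening mug, loose, standing upright at first: straight cylinder, 62 mm outside diameter, 86 mm tall, open top, about 0.2 kg, one C-shaped handle. This point is on its axis, half-way up (43 mm above the foot, 43 mm below the rim). z runs along the axis from foot to rim, x from the axis to the handle. Grip the upper half from outside, a finger either side of the handle (along y).
- mug_handle (a point): Outermost point of the mug's handle, 53 mm from the mug's axis, 58 mm above the foot. The handle is 6 mm thick, reaches 56 mm from the axis and joins the body from 36 to 80 mm above the foot.
- chuck_seat (a point): Centre of the holder's flat seat, about 107 mm above the bench. The holder is fixed: round grey base (152 mm), steel ball, aluminium chuck (92 mm) whose axis leans 30 degrees from vertical, roughly towards the robot. z runs along that axis out of the mouth, x up the slope to the red mark, y is level. Fully home, the mug's foot is on this seat: mug_center is then 43 mm from this point along z.
- chuck_mouth (a point): Centre of the chuck's mouth, 28 mm above the seat; bore 69 mm wide. In it three white nylon spring jaws: faces 58 mm apart up to 14 mm above the seat, widening to 65 mm at 27 mm. The 62 mm foot meets them some 20 mm above the seat; they yield and grip it with 12 N each. A straight push takes 20 to 45 N, twisting as it goes about half. It stays where it is left.
- red_mark (a point): Red painted bar, 8 mm wide, across the chuck's rim and down its outside, on the upper side of the slope: 40 mm from the chuck's axis along its x, at rim height (28 mm above the seat).
- caster_center (a point): Bystander: pewter caster (shaker), 46 mm across, 102 mm tall, standing; point on its axis half-way up. Not to be disturbed.
- eggcup_center (a point): Bystander: gilt egg cup, 48 mm across, 60 mm tall, standing; point on its axis half-way up. Not to be disturbed.
- flask_center (a point): Bystander: silver hip flask with a red band round it, 26 x 90 mm, 124 mm tall, standing; point on its axis 60 mm up, its wide side along its y. Not to be disturbed.
Things that resemble listed ones, but are neither listed nor needed, are in the scene too. Of the things that look like the part that bears mug_center, the smallest one is meant.

How it is judged:
By the outcome, as a careful person would: the job done as asked, in the order asked, and still so for the second after the job is handed in, with the robot touching nothing.
It also fails if it takes over 45 s, if anything falls off the work surface, if the arm or the gripper's body presses on something with over 40 N, if the wrist force passes 120 N, or if a joint passes its speed limit or range.

### The arm

A 7-joint arm with a two-finger parallel gripper is mounted at the origin on the work surface. World frame = base frame: x ahead of the robot, y to its left, z up, the work surface at z = 0. Lengths are in mm, angles in degrees, forces in N, time in s.
With the tool pointing down it reaches from about 350 to 900 mm from the base axis. Payload 19.9 kg.
Tool frame: the origin (TCP) lies on the centre line of the jaws, within the pads' length; the fingertips stand 17 mm ahead of it and the grasp point (between the pads) lies 2 mm behind it; z points along the fingers, x is the direction in which the jaws open and shut, and the axes are right-handed (so a half turn about z gives the same grasp; the last joint's range is limited). The gripper opens to 94 mm and grips with 3 to 60 N. Pads are 16 mm wide; open, the fingers measure 119 mm over their backs; the gripper's body (75 mm by 177 mm) begins 78 mm behind the grasp point.
Start: joints at [-2.378, 23.915, -0.59, 92.452, 0.269, 63.638, -3.037], TCP at [624.98, 0.003, 222.425] pointing down, gripper open.
Joint ranges: [-161.28, 161.28], [-22.2, 115.67], [-73.04, 71.86], [3.21, 147.25], [-68.34, 248.33], [10.77, 114.83], [-161.83, 161.83]. Speed limits (degrees/s): [108.29, 108.29, 136.94, 136.94, 172.46, 172.46, 172.46].

### API

Orientations are given as [roll, pitch, yaw] about the fixed x, y, z axes, in that order (R = Rz(yaw) Ry(pitch) Rx(roll)).
In Python, from bench import telemetry, viewer, workorder gives the robot as it stands. The module is installed in compiled form; this text tells all that it offers.
- The arm moves only by the shell command python3 -m pendant 'ROWS'. ROWS is JSON, a list of rows, each a list of 7 numbers: the turn, a rotation vector about the tool's x, y, z in degrees, then the shift along the tool's x, y, z in cm, then the finger opening in cm, from 0 to 9.4. A call has 1 to 8 rows; each row is the pose to reach, as a shift and turn from the pose measured when the call began, along the tool's axes at that moment; what a row does not reach only later rows make up. A row lasts 1/8 s, in which the tool goes at most 62.5 mm and 10.7 degrees, less where a joint would pass 70% of its speed; a pose out of reach is approached as far as the arm can. A call with a gripper value outside its range is refused whole. The fingers move at their own pace and stop on an object; the grip force is fixed at half the most. Time passes only in rows, so rows that repeat a pose let the fingers close. It gives the time, the measured TCP pose, the force and the opening at its end, in the units of the state.
- telemetry.state(): the state, without advancing time (a new reading comes with each control period).
- viewer.grab_frame(name): name is "scene" or "side" or "wrist"; returns (picture, depth): 400x640x3 uint8, blue, green, red; 400x640 float32, mm along the optical axis (not along the pixel's ray), 0 where there is no reading.
- viewer.calibration(name): a dict with "intrinsics" (3x3 intrinsics, pixels), "dist_coeffs" ([k1, k2, p1, p2, k3] as OpenCV has them; the pictures are not rectified), "extrinsics" (4x4, takes a point from camera to world coordinates). Camera axes: x right, y down, z forward; pixel columns grow to the right and rows downward; lengths in mm; the calibration is good to about 2 mm. A picture is of the moment at which its call begins: read the wrist's pose just before it. calibration takes no time and is no camera call; for the wrist camera it gives the pose at the moment of the call.
- workorder.close_job(): hands the job in, once; it reports no verdict.
The state is a dict: "time_s": time; "joint_pos": joint angles; "dq": joint speeds; "tau": joint torques, N m; "tool_pos": TCP position; "tcp_rot": TCP orientation; "wrist_force": force on the tool from outside, world axes, zero at the start; "torque": the same for the moment, N m; "gripper_width": finger opening in mm.
Only numpy, scipy, OpenCV 4.12 (cv2) and the standard library are available. Lean on these libraries where they do the work, as an engineer would, in place of code of your own. Each camera call takes 0.05 s, during which the arm holds its last target.

## Working session

There is one attempt and no reset: what is moved stays moved. The work goes in short steps, Python scripts to look and compute and a shell command to move; the robot and the scene stay as the last step left them, time stands still between calls to the robot, and variables do not carry over. Pictures are saved under pics/ and viewed, and the job is handed in when it is done.

```bash
mkdir -p pics; cat > h.py <<'E'
import numpy as np,cv2
from bench import telemetry,viewer,workorder
from scipy.spatial.transform import Rotation as R
def grab(n):
    c=viewer.calibration(n);p,d=viewer.grab_frame(n);np.savez(f'{n}.npz',p=p,d=d,K=c['intrinsics'],D=c['dist_coeffs'],E=c['extrinsics']);return p,d
def load(n): return np.load(f'{n}.npz')
def w(n,u,v,depth=None,win=1):
    L=load(n);d=L['d']
    if depth is None:
        q=d[v-win:v+win+1,u-win:u+win+1];q=q[q>0];depth=np.median(q) if len(q) else np.nan
    x=cv2.undistortPoints(np.array([[[u,v]]],float),L['K'],L['D'])[0,0]
    return (L['E']@np.array([x[0]*depth,x[1]*depth,depth,1]))[:3]
def proj(n,P):
    L=load(n);E=np.linalg.inv(L['E']);P=np.atleast_2d(P).astype(float)
    return cv2.projectPoints(P,cv2.Rodrigues(E[:3,:3])[0],E[:3,3],L['K'],L['D'])[0][:,0]
def cloud(n):
    L=load(n);d=L['d'];v,u=np.mgrid[0:400,0:640]
    x=cv2.undistortPoints(np.stack([u.ravel(),v.ravel()],-1).astype(float)[:,None],L['K'],L['D'])[:,0]
    P=np.c_[x*d.ravel()[:,None],d.ravel()]@L['E'][:3,:3].T+L['E'][:3,3]
    return P.reshape(400,640,3),d>0
def crop(n,u0,u1,v0,v1,f,out):
    p=load(n)['p'][v0:v1,u0:u1];cv2.imwrite(out,cv2.resize(p,None,fx=f,fy=f,interpolation=cv2.INTER_CUBIC))
E
python3 - <<'E'
from h import *
print(telemetry.state())
for n in('scene','side','wrist'):
    p,d=grab(n);cv2.imwrite(f'pics/{n}0.png',p);print(n,load(n)['E'].round(2).tolist(),load(n)['K'].tolist(),(d>0).mean())
E
```

```text
{'time_s': 0.0, 'joint_pos': array([-2.37754073, 23.94632898, -0.59178869, 92.48646478,  0.27037977,
       63.63538965, -3.03672988]), 'dq': array([ 0.01288426,  0.00954677, -0.06070119, -0.0572497 ,  0.0039295 ,
       -0.06224075, -0.0202271 ]), 'tau': array([ 3.52895018e-03, -8.51262331e+01,  6.40313700e-01, -4.25991547e+01,
       -4.87577857e-02,  1.87510403e-02,  1.73272206e-04]), 'tool_pos': array([ 6.24649178e+02, -3.67069006e-03,  2.21836874e+02]), 'tcp_rot': array([1.79994540e+02, 6.66037396e-02, 2.01463038e-03]), 'wrist_force': array([ 0.67026871, -0.18183615,  0.3358366 ]), 'torque': array([ 0.02362276, -0.03811532, -0.01503237]), 'gripper_width': 93.53523630412192}
scene [[-0.14, 0.71, -0.68, 1014.37], [0.99, 0.09, -0.11, 106.41], [-0.02, -0.69, -0.72, 659.87], [0.0, 0.0, 0.0, 1.0]] [[369.0762421920202, 0.0, 323.29078365688423], [0.0, 369.0762421920202, 201.69473035772083], [0.0, 0.0, 1.0]] 0.99593359375
side [[0.97, -0.14, 0.19, 317.91], [-0.23, -0.62, 0.75, -716.94], [0.01, -0.77, -0.64, 754.76], [0.0, 0.0, 0.0, 1.0]] [[387.79590160294197, 0.0, 317.243279036823], [0.0, 387.79590160294197, 205.8919044522409], [0.0, 0.0, 1.0]] 0.99592578125
wrist [[1.0, -0.0, -0.0, 624.68], [-0.0, -0.96, -0.29, 83.3], [-0.0, 0.29, -0.96, 383.72], [0.0, 0.0, 0.0, 1.0]] [[346.0488700287295, 0.0, 325.0107421443511], [0.0, 346.0488700287295, 201.36871820018754], [0.0, 0.0, 1.0]] 0.995875
```

View pics/scene0.png

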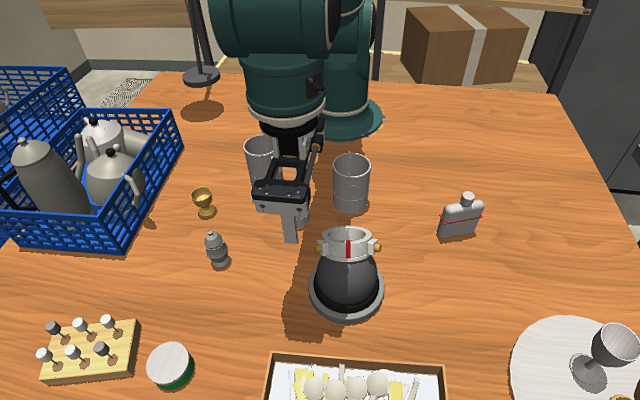

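View pics/side0.png

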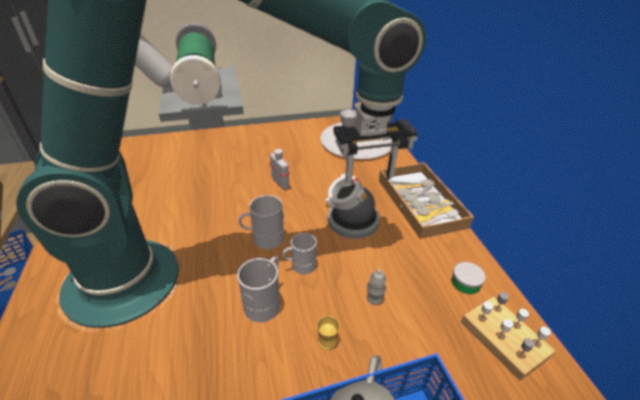

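View pics/wrist0.png

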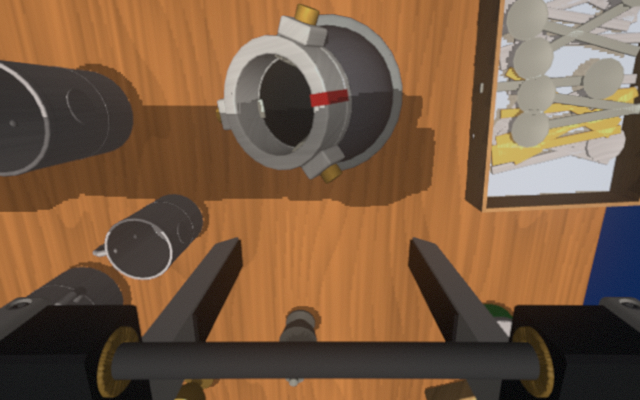

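Mugs: side image (266,222), (259,289) and (303,253). The one at (303,253), also at wrist (150,240), looks clearly smallest. I'll check that in a crop and with depth.

```bash
python3 - <<'E'
from h import *
from scipy.optimize import least_squares
crop('side',220,420,160,340,4,'pics/c1.png')
crop('wrist',60,460,0,300,2,'pics/c2.png')
for n in('side','wrist','scene'):
    P,m=cloud(n)
    np.save(n+'_P.npy',P)
P,m=cloud('side')
for nm,(u0,u1,v0,v1) in dict(small=(285,320,230,275),A=(245,287,190,250),B=(238,285,255,322)).items():
    Q=P[v0:v1,u0:u1].reshape(-1,3);Q=Q[Q[:,2]>15]
    print(nm,Q.min(0).round(),Q.max(0).round(),np.percentile(Q[:,2],[50,90,98]).round())
# mug rim in wrist
P,m=cloud('wrist')
Q=P[190:290,90:215].reshape(-1,3);Q=Q[(Q[:,2]>70)]
print('wrist top',Q.min(0),Q.max(0),len(Q))
for z in(30,50,80,90):
    print('bystanders in wrist/side')
    break
for nm,(u0,u1,v0,v1) in dict(caster=(362,392,265,308),egg=(313,345,315,352),flask=(265,295,145,192)).items():
    Q=cloud('side')[0][v0:v1,u0:u1].reshape(-1,3);Q=Q[Q[:,2]>8]
    print(nm,Q.min(0).round(),Q.max(0).round())
E
```

```text
small [ 318. -717.   15.] [482. -21. 755.] [59. 83. 87.]
A [ 316. -717.   15.] [422. 112. 755.] [ 81. 115. 119.]
B [ 286. -717.   15.] [400. -63. 755.] [ 80. 115. 119.]
wrist top [398.01471221 -83.3014906   70.01695194] [624.67851874  83.30335423 383.72476924] 2699
bystanders in wrist/side
caster [ 318. -717.    9.] [ 614. -181.  755.]
egg [ 318. -717.    8.] [ 478. -254.  755.]
flask [ 318. -717.    8.] [477. 359. 755.]
```

View pics/c1.png

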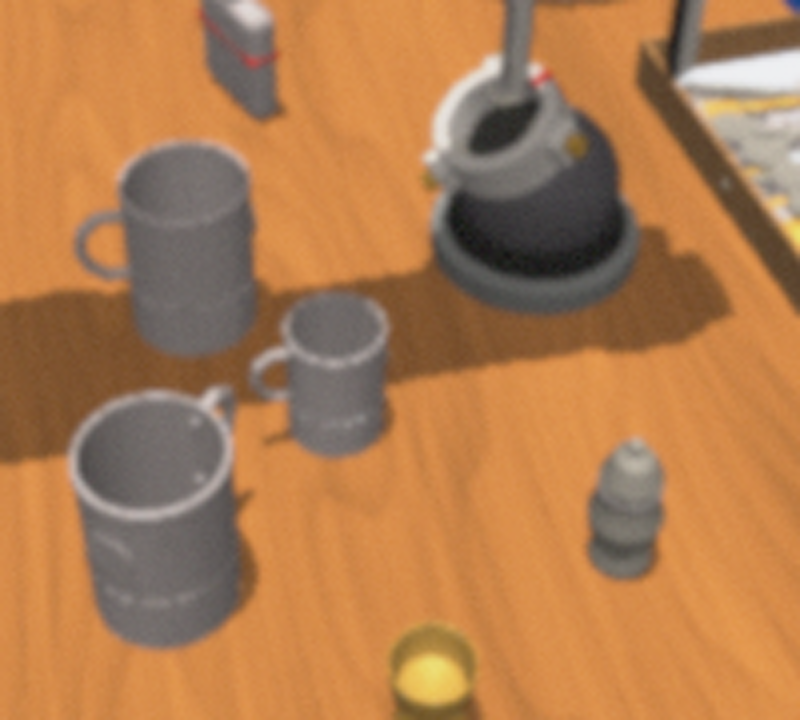

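View pics/c2.png

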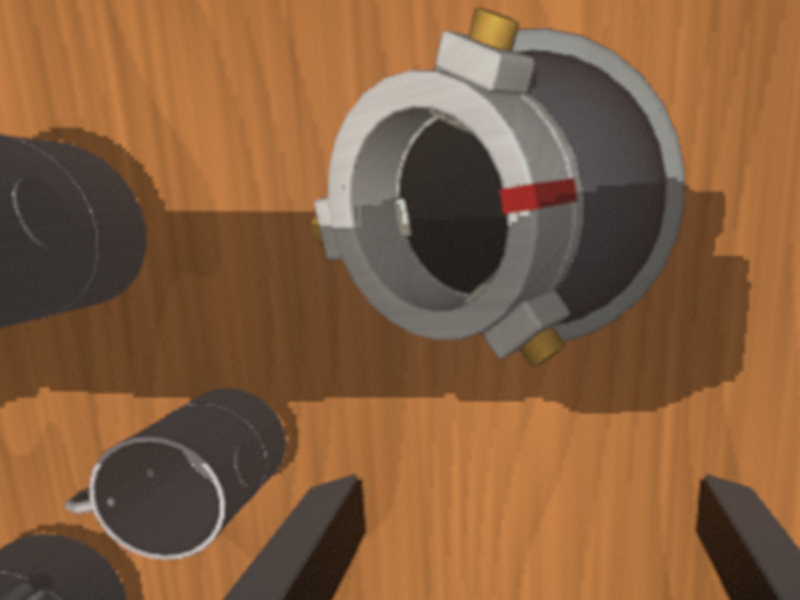

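The crops show the mug at side (303,253) is the smallest: its rim is near z≈87, against ≈119 for the other two. Its handle points roughly toward -x, at side (285,253) and wrist (98,250). Next I'll measure the mug, chuck and bystanders.

```bash
cat > meas.py <<'E'
from h import *
from scipy.optimize import least_squares
def circ(Q,r=None):
    f=(lambda p:np.hypot(*(Q-p[:2]).T)-(r or p[2]))
    s=least_squares(f,[*Q.mean(0),30],loss='soft_l1',f_scale=1.5);return s.x,np.abs(f(s.x)).mean()
for n,(u0,u1,v0,v1) in dict(wrist=(85,215,185,290),side=(278,325,228,278)).items():
    P,m=cloud(n);Q=P[v0:v1,u0:u1][m[v0:v1,u0:u1]]
    Q=Q[(Q[:,2]>-5)&(Q[:,2]<100)&(Q[:,0]>360)&(Q[:,0]<520)]
    h=Q[Q[:,2]>83]
    rim=h
    print(n,'rim',len(rim),rim.mean(0).round(1),rim.min(0).round(1),rim.max(0).round(1))
    body=Q[(Q[:,2]>15)&(Q[:,2]<30)];print('body fit',circ(body[:,:2],31),len(body),'bbox',body.min(0).round(),body.max(0).round())
    b2=Q[(Q[:,2]>83)];print('rim circ',circ(b2[:,:2]))
    np.save(f'mug_{n}.npy',Q)
    c=circ(body[:,:2],31)[0][:2]
    hd=Q[(np.hypot(*(Q[:,:2]-c).T)>38)&(Q[:,2]>35)]
    if len(hd):
        print('handle',len(hd),hd.mean(0).round(1)); dd=hd[:,:2].mean(0)-c;print('angle',np.degrees(np.arctan2(dd[1],dd[0])),np.hypot(*(hd[:,:2]-c).T).max(),hd[:,2].min(),hd[:,2].max())
# chuck rim plane
P,m=cloud('wrist');I=load('wrist')['p']
v,u=np.mgrid[0:400,0:640]
# rim face annulus
el=(((u-279)/60.)**2+((v-102)/68.)**2)
sel=m&(u>220)&(u<335)&(v>32)&(v<172)&(I.min(2)>140)
Q=P[sel];Q=Q[(Q[:,2]>100)&(Q[:,2]<200)]
best=None;rng=np.random.default_rng(0)
for _ in range(2000):
    a=Q[rng.choice(len(Q),3,False)];nn=np.cross(a[1]-a[0],a[2]-a[0]);L=np.linalg.norm(nn)
    if L<200: continue
    nn/=L; nn*=np.sign(nn[2])
    if np.degrees(np.arccos(nn[2]))>45:continue
    k=np.abs((Q-a[0])@nn)<1.5
    if best is None or k.sum()>best.sum():best=k
S=Q[best];c=S.mean(0);nn=np.linalg.svd(S-c)[2][2];nn*=np.sign(nn[2])
print('chuck plane',len(S),len(Q),c.round(1),'axis',nn.round(4),'tilt',np.degrees(np.arccos(nn[2])),'az',np.degrees(np.arctan2(nn[1],nn[0])))
y=np.cross([0,0,1],nn);y/=np.linalg.norm(y);x=np.cross(y,nn)
X=np.c_[(S-c)@x,(S-c)@y];r=np.hypot(*X.T)
print('extents',X.min(0),X.max(0),x.round(3),y.round(3))
np.savez('chuckS.npz',S=S)
for nm,(u0,u1,v0,v1) in dict(caster=(362,392,265,308),egg=(313,345,315,352),flask=(265,295,145,192)).items():
    P,m=cloud('side');Q=P[v0:v1,u0:u1][m[v0:v1,u0:u1]];Q=Q[(Q[:,2]>8)&(Q[:,2]<150)]
    print(nm,Q.min(0).round(),Q.max(0).round(),np.median(Q,0).round())
E
python3 meas.py
```

```text
wrist rim 655 [450.1 -51.   85.2] [418.3 -83.3  83. ] [481.4 -21.   88. ]
body fit (array([450.42731581, -51.84939444,  30.        ]), np.float64(6.497117545337613)) 707 bbox [ 360. -135.   15.] [481. -21.  30.]
rim circ (array([450.15451033, -51.78489604,  29.97408174]), np.float64(0.6404173821640627))
handle 114 [404.  -59.7  71.9]
angle -170.43186071935602 92.0107607933685 55.20466299784556 80.91828689235291
side rim 84 [446.4 -60.1  85.5] [ 371.7 -159.8   83. ] [481.9 -21.8  95.6]
body fit (array([449.79953848, -51.41722889,  30.        ]), np.float64(15.781854813862461)) 121 bbox [398. -85.  15.] [477.  50.  30.]
rim circ (array([450.38448446, -53.74228595,  30.27632068]), np.float64(5.537202668781225))
handle 92 [402.  -29.3  59. ]
angle 155.14291930591327 133.62713585333006 35.79719258518821 95.62888671866222
chuck plane 2405 2703 [585.7 104.1 132.9] axis [-0.4952 -0.0734  0.8657] tilt 30.04078932012922 az -171.57145988846509
extents [-41.25407942 -18.9115642 ] [49.2419271  32.73823258] [-0.856 -0.127 -0.501] [ 0.147 -0.989  0.   ]
caster [ 571. -216.    9.] [ 614. -181.  102.] [ 587. -205.   64.]
egg [ 431. -302.    8.] [ 478. -254.   62.] [ 456. -271.   43.]
flask [421. 268.   8.] [477. 359. 126.] [447. 298.  69.]
```

```bash
cat >> h.py <<'E'
E
python3 - <<'E'
from h import *
from meas import circ
E
python3 - <<'E' 
from h import *
from scipy.optimize import least_squares
S=np.load('chuckS.npz')['S'];c=S.mean(0);nn=np.linalg.svd(S-c)[2][2];nn*=np.sign(nn[2])
y=np.cross(nn,[0,0,-1.]);
P,m=cloud('wrist')
xu=np.array([0,0,1])-nn[2]*nn;xu/=np.linalg.norm(xu);y=np.cross(nn,xu)
v,u=np.mgrid[0:400,0:640]
box=m&(u>215)&(u<360)&(v>25)&(v<180)
A=P[box]-c;h=A@nn;k=np.abs(h)<1.5
X=np.c_[A[k]@xu,A[k]@y];
# annulus
f=lambda p:np.maximum(0,np.hypot(*(X-p).T)-46)+np.maximum(0,34.5-np.hypot(*(X-p).T))
s=least_squares(lambda p:f(p),[0,0],loss='soft_l1');print(s.x,f(s.x).mean(),f(s.x).max(),len(X))
g=min(((f(np.array([a,b])).clip(0,5).sum(),a,b) for a in np.arange(-25,26,.5) for b in np.arange(-25,26,.5)));print(g)
r=np.hypot(*(X-np.array(g[1:])).T);print(np.percentile(r,[0,1,5,50,95,99,100]).round(1))
mouth=c+xu*g[1]+y*g[2];seat=mouth-28*nn;print('mouth',mouth.round(1),'seat',seat.round(1),nn.round(4),xu.round(4),y.round(4))
I=load('wrist')['p'].astype(int);red=box&(I[...,2]>110)&(I[...,1]<70)
Q=P[red]-mouth;print('red in chuck frame',np.median(np.c_[Q@xu,Q@y,Q@nn],0), np.ptp(Q@y))
top=np.abs(Q@nn)<2;print(np.c_[Q@xu,Q@y][top].mean(0),top.sum())
np.savez('chuck.npz',seat=seat,z=nn,x=xu,y=y)
# mug handle
cm=np.array([450.2,-51.7])
for n,(u0,u1,v0,v1) in dict(wrist=(85,130,230,270),side=(278,300,238,270)).items():
    P,m=cloud(n);Q=P[v0:v1,u0:u1][m[v0:v1,u0:u1]];rr=np.hypot(*(Q[:,:2]-cm).T)
    k=(rr>38)&(rr<60)&(Q[:,2]>34)&(Q[:,2]<84);d=Q[k][:,:2]-cm;a=np.degrees(np.arctan2(d[:,1],d[:,0]))%360
    print(n,k.sum(),np.median(a),a.mean(),a.std(),rr[k].max())
# red bar via pixel too; overlay check
L=load('wrist');img=L['p'].copy()
t=np.linspace(0,2*np.pi,60)
for rad,col in((34.5,(0,255,0)),(46,(255,0,0))):
    for p in proj('wrist',mouth+rad*(np.cos(t)[:,None]*xu+np.sin(t)[:,None]*y)):cv2.circle(img,tuple(p.round().astype(int)),1,col,-1)
for p in proj('wrist',np.c_[450.2+31*np.cos(t),-51.7+31*np.sin(t),0*t+86]):cv2.circle(img,tuple(p.round().astype(int)),1,(0,255,255),-1)
cv2.imwrite('pics/o1.png',cv2.resize(img[0:300,60:460],None,fx=2,fy=2))
E
```

```text
wrist rim 655 [450.1 -51.   85.2] [418.3 -83.3  83. ] [481.4 -21.   88. ]
body fit (array([450.42731581, -51.84939444,  30.        ]), np.float64(6.497117545337613)) 707 bbox [ 360. -135.   15.] [481. -21.  30.]
rim circ (array([450.15451033, -51.78489604,  29.97408174]), np.float64(0.6404173821640627))
handle 114 [404.  -59.7  71.9]
angle -170.43186071935602 92.0107607933685 55.20466299784556 80.91828689235291
side rim 84 [446.4 -60.1  85.5] [ 371.7 -159.8   83. ] [481.9 -21.8  95.6]
body fit (array([449.79953848, -51.41722889,  30.        ]), np.float64(15.781854813862461)) 121 bbox [398. -85.  15.] [477.  50.  30.]
rim circ (array([450.38448446, -53.74228595,  30.27632068]), np.float64(5.537202668781225))
handle 92 [402.  -29.3  59. ]
angle 155.14291930591327 133.62713585333006 35.79719258518821 95.62888671866222
chuck plane 2405 2703 [585.7 104.1 132.9] axis [-0.4952 -0.0734  0.8657] tilt 30.04078932012922 az -171.57145988846509
extents [-41.25407942 -18.9115642 ] [49.2419271  32.73823258] [-0.856 -0.127 -0.501] [ 0.147 -0.989  0.   ]
caster [ 571. -216.    9.] [ 614. -181.  102.] [ 587. -205.   64.]
egg [ 431. -302.    8.] [ 478. -254.   62.] [ 456. -271.   43.]
flask [421. 268.   8.] [477. 359. 126.] [447. 298.  69.]
[ -3.39646108 -26.36304969] 0.008617353951718336 1.372872205025537 4825
(np.float64(182.58613800311525), np.float64(-3.5), np.float64(-25.0))
[32.4 33.6 34.7 40.4 45.6 46.6 47.3]
mouth [586.4  78.9 131.2] seat [600.3  81.  106.9] [-0.4952 -0.0734  0.8657] [0.8563 0.1269 0.5006] [-0.1466  0.9892  0.    ]
red in chuck frame [41.82981517 -0.74045907  0.85995902] 7.470307168454314
[40.61557549 -1.13562527] 208
wrist 111 188.87918158505366 189.37027228239035 1.8999732132785019 54.695207214632404
side 45 193.6968788422779 193.634583254621 2.0448994919286227 53.9795760178409
```

View pics/o1.png

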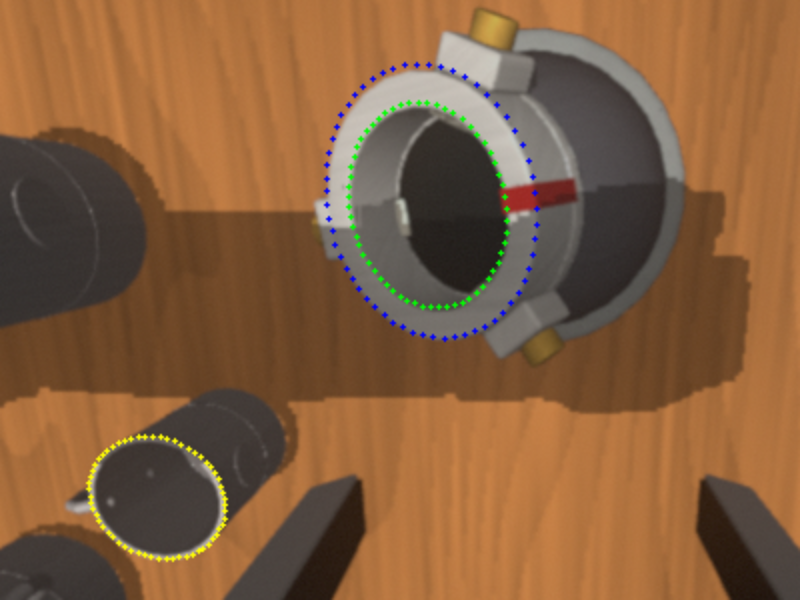

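Overlays match; moving the chuck centre −1 mm along its y agrees with both the bore and the red bar. Wrist and side give 189° and 194° for the handle; allowing for which side each camera sees, I take ≈191°. Next: finger clearance to the neighbouring mugs.

```bash
python3 - <<'E'
from h import *
from scipy.optimize import least_squares
z=np.load('chuck.npz');seat=z['seat']-1.1*z['y'];np.savez('chuck.npz',seat=seat,z=z['z'],x=z['x'],y=z['y']);print(seat)
P,m=cloud('side');c0=np.array([450.2,-51.7]);d=np.array([np.cos(np.radians(101.3)),np.sin(np.radians(101.3))])
for nm,(u0,u1,v0,v1) in dict(A=(235,287,190,250),B=(238,285,255,322)).items():
    Q=P[v0:v1,u0:u1][m[v0:v1,u0:u1]];Q=Q[(Q[:,2]>110)&(Q[:,2]<123)]
    s=least_squares(lambda p:np.hypot(*(Q[:,:2]-p[:2]).T)-p[2],[*Q[:,:2].mean(0),42],loss='soft_l1');print(nm,s.x)
    e=np.array([-d[1],d[0]])
    for sg in(1,-1):
        r=s.x[:2]-c0; print('  along jaw, across',r@d,r@e)
    # all neighbours incl handle within finger boxes
M=np.vstack([cloud(n)[0][cloud(n)[1]] for n in('side','wrist')])
r=M[:,:2]-c0;e=np.array([-d[1],d[0]])
for a0,a1 in((35,70),(-70,-35)):
    k=(r@d>a0)&(r@d<a1)&(np.abs(r@e)<16)&(M[:,2]>20)&(M[:,2]<150);print('in finger box',k.sum(),M[k].min(0) if k.any() else '',M[k].max(0) if k.any() else '')
E
python3 -m pendant '[[0,0,-10,-2.5,0.7,0,9.4],[0,0,-20,-5,1.4,0,9.4],[0,0,-30,-7.5,2.2,0,9.4],[0,0,-40,-10,3,0,9.4],[0,0,-50,-12.5,3.8,0,9.4],[0,0,-60,-15,4.6,0,9.4],[0,0,-70,-17.4,5.2,0,9.4],[0,0,-80,-17.4,5.2,0,9.4]]'
```

```text
[600.4368158   79.90727455 106.916094  ]
A [376.56504121  66.04867572  41.32891723]
  along jaw, across 129.89456369453217 49.13512097536203
  along jaw, across 129.89456369453217 49.13512097536203
B [ 329.35444021 -157.67588236   41.4253401 ]
  along jaw, across -80.24228220126075 139.26849288428045
  along jaw, across -80.24228220126075 139.26849288428045
in finger box 0  
in finger box 0  
time_s: 1.15
tool_pos: [449.4, -52.6, 222.2]
tcp_rot: [-179.9, 0.0, 80.3]
wrist_force: [0.4, -0.2, 0.4]
gripper_width: 94.0
```

```bash
python3 -m pendant '[[0,0,-10,0,0,1,9.4],[0,0,-20,0,0,2,9.4],[0,0,-21,0,0,3,9.4],[0,0,-21,0,0,4,9.4],[0,0,-21,0,0,4,9.4]]'
python3 - <<'E'
from h import *
p,d=grab('wrist');s=telemetry.state();print(s['tool_pos'],s['tcp_rot'],s['joint_pos'].round(1))
c=np.array([450.2,-51.7])
img=p.copy()
a=np.radians(191.3)
for q in proj('wrist',[[c[0]+r*np.cos(a),c[1]+r*np.sin(a),zz] for r,zz in((31,86),(0,86),(53,58),(-31,86))]):cv2.circle(img,tuple(q.round().astype(int)),2,(0,255,255),-1);print(q)
t=np.linspace(0,6.28,60)
for q in proj('wrist',np.c_[c[0]+31*np.cos(t),c[1]+31*np.sin(t),0*t+86]):cv2.circle(img,tuple(q.round().astype(int)),1,(0,255,0),-1)
cv2.imwrite('pics/w2.png',img)
E
```

```text
time_s: 1.78
tool_pos: [449.0, -52.5, 181.5]
tcp_rot: [-179.9, -0.0, 101.1]
wrist_force: [-0.7, -0.6, -0.0]
gripper_width: 93.9
[449.31071494 -52.51690388 182.04245012] [-1.79904142e+02  1.19040241e-03  1.01172659e+02] [ 14.    9.5 -12.3 118.1   2.5  52.8 101.5]
[325.75301735 173.13814989]
[325.87028977 212.03396944]
[325.59768274 139.68020485]
[325.98053822 248.5057634 ]
```

View pics/w2.png

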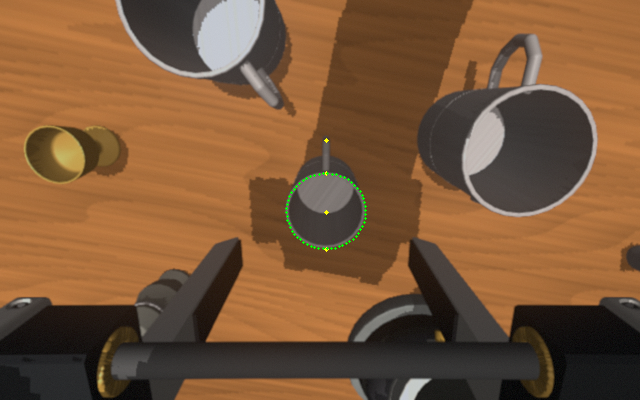

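The picture confirms it: mug rim circle centred at (326,211) and handle straight up at column 326, both on the predictions; the finger lanes at (225,250) and (425,250) are clear. I'm descending to grip 64 mm above the foot.

```bash
python3 -m pendant '[[0,0,0,0.06,0.1,3,9.4],[0,0,0,0.06,0.1,6,9.4],[0,0,0,0.06,0.1,9,9.4],[0,0,0,0.06,0.1,11,9.4],[0,0,0,0.06,0.1,11.95,9.4],[0,0,0,0.06,0.1,11.95,9.4],[0,0,0,0.06,0.1,11.95,6.5],[0,0,0,0.06,0.1,11.95,5.5]]'
python3 -m pendant '[[0,0,0,0,0,0,5],[0,0,0,0,0,0,5],[0,0,0,0,0,0,5],[0,0,0,0,0,0,5]]'
python3 - <<'E'
from h import *
p,d=grab('side');crop('side',220,420,110,290,4,'pics/s3.png');s=telemetry.state();print(s)
E
```

```text
time_s: 2.82
tool_pos: [450.4, -51.8, 63.2]
tcp_rot: [-180.0, 0.0, 101.2]
wrist_force: [-0.3, 0.3, -0.4]
gripper_width: 77.5
time_s: 3.32
tool_pos: [450.6, -51.9, 63.5]
tcp_rot: [-180.0, 0.0, 101.2]
wrist_force: [-1.3, -0.6, 7.0]
gripper_width: 61.2
{'time_s': 3.375, 'joint_pos': array([ 12.2685719 ,  20.81179167, -11.08275802, 123.06254072,
         6.63266066,  36.66077705,  97.71929646]), 'dq': array([-0.03527537,  0.09851451,  0.05178064,  0.00125377,  0.00401136,
        0.02787683,  0.04671013]), 'tau': array([-2.58172536e-01, -6.20064211e+01, -2.04113580e+00, -2.68842244e+01,
        2.75014940e-02, -2.77230050e-01, -3.00845469e-02]), 'tool_pos': array([450.67461941, -51.91412869,  63.53704487]), 'tcp_rot': array([-1.79995940e+02,  3.83404060e-02,  1.01155366e+02]), 'wrist_force': array([-0.92434458,  0.51389553,  7.28777648]), 'torque': array([0.1684115 , 0.25700218, 0.01524929]), 'gripper_width': 61.35214064167539}
```

View pics/s3.png

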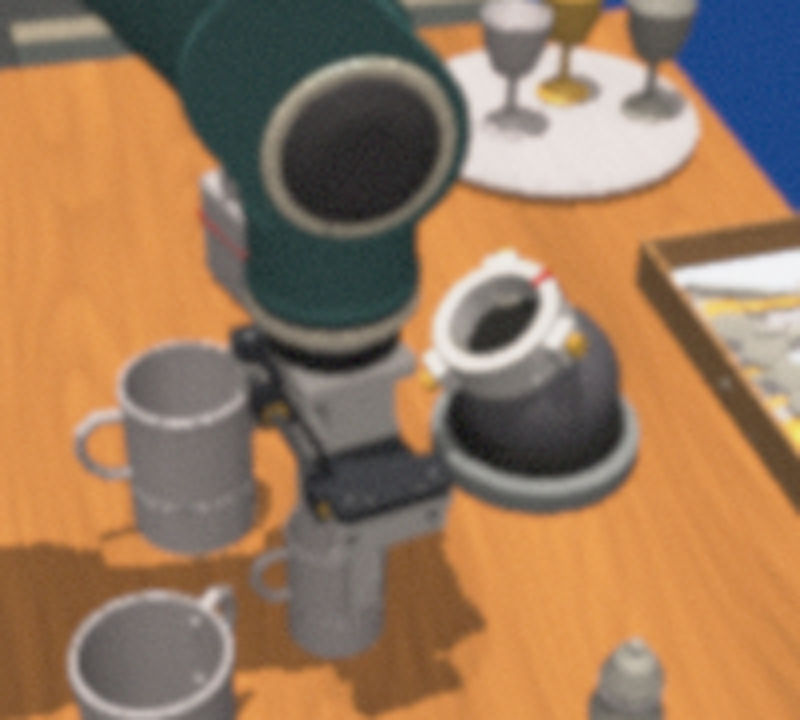

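Gripped: the opening of 61.3 mm matches the mug's diameter. The fingers sit at the sides with the handle free at crop (272,575). Lifting.

```bash
cat >> h.py <<'E'
def tgt(h,phi,off=63.5,yo=0.5):
    z=np.load('chuck.npz');X,Y,Z=z['x'],z['y'],z['z'];a=np.radians(phi)
    mx=np.cos(a)*X+np.sin(a)*Y;my=np.cross(Z,mx)
    Rm=np.c_[-my,-mx,-Z];return z['seat']+(h+off)*Z+yo*Rm[:,1],Rm
def go(h,phi):
    s=telemetry.state();Rc=R.from_euler('xyz',s['tcp_rot'],degrees=True).as_matrix()
    p,Rm=tgt(h,phi);rv=R.from_matrix(Rc.T@Rm).as_rotvec(degrees=True)
    print('go',h,phi,'rotvec',rv.round(1),'|',np.linalg.norm(rv).round(1),'shift cm',(Rc.T@(p-s['tool_pos'])/10).round(2),'target',p.round(1))
def where():
    s=telemetry.state();z=np.load('chuck.npz');C=np.c_[z['x'],z['y'],z['z']]
    Rc=R.from_euler('xyz',s['tcp_rot'],degrees=True).as_matrix()
    q=C.T@(s['tool_pos']-0.5*Rc[:,1]-z['seat']);mx=C.T@(-Rc[:,1])
    print('t',round(s['time_s'],2),'mug xy in chuck',q[:2].round(2),'foot h',(q[2]-63.5).round(2),'phi',np.degrees(np.arctan2(mx[1],mx[0])).round(2),'axis err',np.degrees(np.arccos(min(1,-(C.T@Rc[:,2])[2]))).round(2),'F chuck',(C.T@s['wrist_force']).round(1),'Tq',(C.T@s['torque']).round(2),'w',round(s['gripper_width'],2),'j',s['joint_pos'].round(0))
E
python3 -m pendant '[[0,0,0,0,0,-3,5],[0,0,0,0,0,-7,5],[0,0,0,0,0,-12,5],[0,0,0,0,0,-17,5],[0,0,0,0,0,-19,5],[0,0,0,0,0,-19,5]]'
python3 - <<'E'
from h import *
where();go(75,65);go(75,-65)
E
```

```text
time_s: 4.12
tool_pos: [451.0, -51.9, 254.4]
tcp_rot: [179.9, 0.1, 101.1]
wrist_force: [-0.9, 0.0, -3.7]
gripper_width: 61.1
t 4.12 mug xy in chuck [ -71.28 -108.48] foot h 148.05 phi -176.87 axis err 29.93 F chuck [-2.6  0.2 -2.8] Tq [ 0.02 -0.06 -0.05] w 61.13 j [ 15.   5. -13. 113.   1.  62. 103.]
go 75 65 rotvec [-19.9  29.8 114.6] | 120.1 shift cm [10.33 10.26  2.77] target [531.7  69.3 226.7]
go 75 -65 rotvec [ -18.3  -30.1 -109.3] | 114.9 shift cm [10.42 10.26  2.77] target [531.6  70.2 226.7]
```

```bash
python3 -m pendant '[[-1.6,2.4,9.2,0.5,0.5,0,5],[-3.2,4.8,18.3,1.2,1.2,0,5],[-4.8,7.2,27.5,2,2,0,5],[-6.4,9.5,36.7,3,3,0,5],[-8,11.9,45.8,4,4,0,5],[-9.6,14.3,55,5,5,0,5],[-11.1,16.7,64.2,6,6,0,5],[-12.7,19.1,73.3,7,7,0.5,5]]'
python3 - <<'E'
from h import *
where();go(75,65)
E
```

```text
time_s: 5.12
tool_pos: [505.7, 30.5, 247.7]
tcp_rot: [-178.6, -21.4, 26.3]
wrist_force: [-0.2, 0.1, -3.6]
gripper_width: 61.3
t 5.12 mug xy in chuck [-17.   -34.52] foot h 108.99 phi 105.45 axis err 12.65 F chuck [-2.   0.1 -3. ] Tq [-0.16  0.5   0.12] w 61.27 j [ 12.   1. -13. 121. -16.  40.  37.]
go 75 65 rotvec [-7.2 10.7 40.9] | 42.9 shift cm [ 3.   -2.24  3.49] target [531.7  69.3 226.7]
```

```bash
python3 -m pendant '[[-1.6,2.4,9.2,0.7,-0.5,0.5,5],[-3.2,4.8,18.3,1.4,-1,1.2,5],[-4.8,7.2,27.5,2.1,-1.6,2,5],[-6.4,9.5,36.7,2.8,-2.1,3,5],[-7.2,10.7,40.9,3,-2.24,3.5,5],[-7.2,10.7,40.9,3,-2.24,3.5,5]]'
python3 - <<'E'
from h import *
where();go(30,65)
for n in('wrist','side','scene'): 
    p,d=grab(n)
cv2.imwrite('pics/w4.png',load('wrist')['p']);crop('side',240,420,110,250,4,'pics/s4.png');crop('scene',230,430,130,330,4,'pics/c4.png')
E
```

```text
time_s: 5.88
tool_pos: [530.5, 69.9, 224.6]
tcp_rot: [-166.4, -26.8, -19.7]
wrist_force: [-0.5, -0.2, -2.7]
gripper_width: 61.1
t 5.88 mug xy in chuck [-2.04  0.81] foot h 73.71 phi 65.15 axis err 0.24 F chuck [-1.8 -0.1 -2.1] Tq [0.01 0.77 0.03] w 61.05 j [  5.   1. -17. 127.   5.  22. -33.]
go 30 65 rotvec [0.1 0.2 0.1] | 0.3 shift cm [ 0.24 -0.02  4.37] target [554.   72.6 187.8]
```

View pics/s4.png

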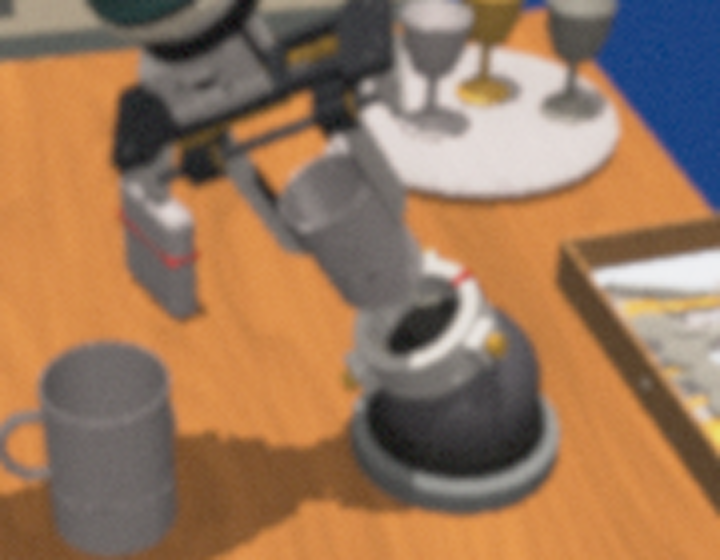

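View pics/w4.png

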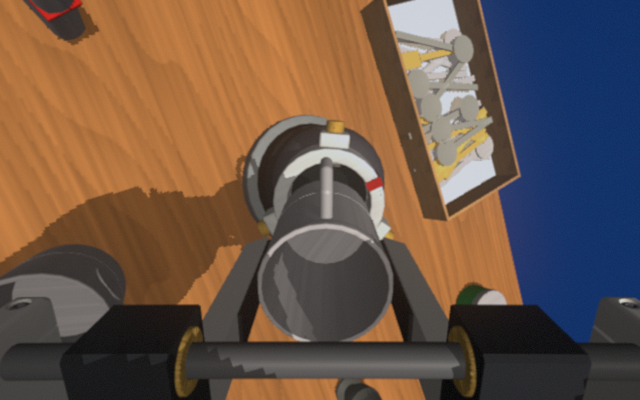

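View pics/c4.png

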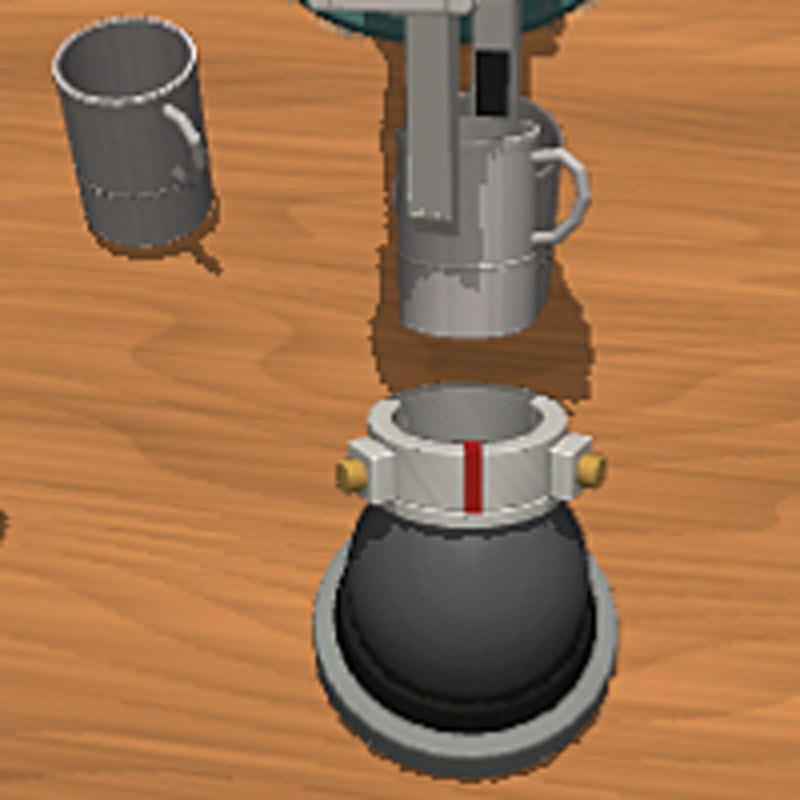

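The scene crop shows the mug over the mouth (foot bottom at crop (468,335), red bar at column 473), with the handle about 65° round to one side. Before inserting I'll check mug against chuck with projected outlines in the scene and wrist images.

```bash
cat >> h.py <<'E'
def overlay(n,out,box,f,off=63.5):
    s=telemetry.state();Rc=R.from_euler('xyz',s['tcp_rot'],degrees=True).as_matrix()
    z=np.load('chuck.npz');C=np.c_[z['x'],z['y'],z['z']];t=np.linspace(0,2*np.pi,90);cc=np.c_[np.cos(t),np.sin(t)]
    u0,u1,v0,v1=box;img=cv2.resize(load(n)['p'][v0:v1,u0:u1],None,fx=f,fy=f,interpolation=cv2.INTER_CUBIC)
    def dr(P,col):
        for q in proj(n,P):cv2.circle(img,(int((q[0]-u0+.5)*f),int((q[1]-v0+.5)*f)),1,col,-1)
    M=np.c_[-Rc[:,1],-Rc[:,0],-Rc[:,2]];foot=s['tool_pos']-0.5*Rc[:,1]-off*M[:,2]
    for h in(0,86):dr(foot+31*cc@M[:,:2].T+h*M[:,2],(0,255,255))
    dr(foot+np.array([[53,0,58]])@M.T,(255,0,255))
    for r in(34.5,46):dr(z['seat']+28*z['z']+r*cc@C[:,:2].T,(0,255,0))
    dr(z['seat']+(C@np.array([[36,40,44],[0,0,0],[28,28,28]])).T,(255,0,0))
    cv2.imwrite(out,img)
E
python3 - <<'E'
from h import *
overlay('scene','pics/o4.png',(290,410,120,280),5) if 0 else overlay('scene','pics/o4.png',(290,410,130,280),4)
overlay('wrist','pics/o4w.png',(230,410,100,350),2.4) if 0 else overlay('wrist','pics/o4w.png',(230,410,100,350),2)
a=cv2.imread('pics/o4.png');b=cv2.imread('pics/o4w.png');H=max(len(a),len(b))
f=lambda i:cv2.copyMakeBorder(i,0,H-len(i),0,0,cv2.BORDER_CONSTANT)
cv2.imwrite('pics/o4b.png',np.hstack([f(a),f(b)])[:600,:800])
E
```

```text
(no output)
```

View pics/o4b.png

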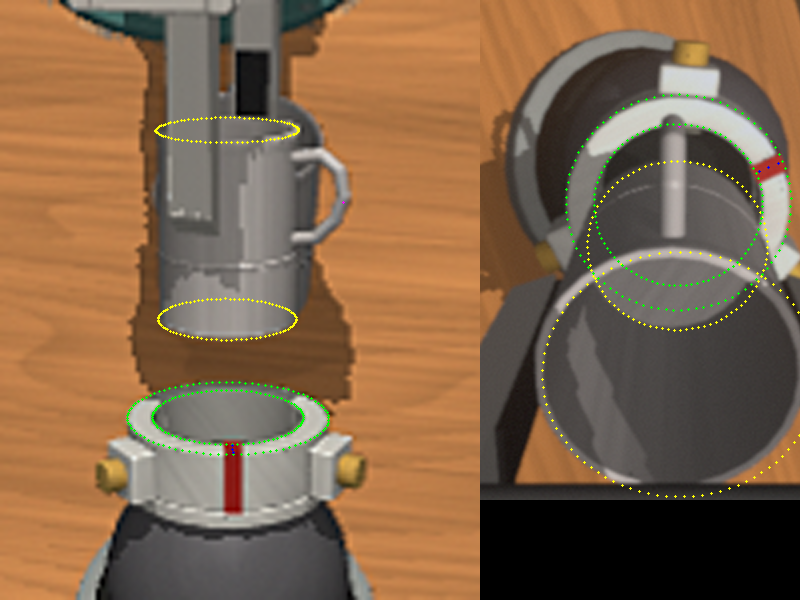

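Outlines fit in both views. The mug is 2 mm low on the chuck's x, which I'm correcting while approaching to just above the mouth.

```bash
python3 -m pendant '[[0.1,0.2,0,0.15,0,1,5],[0.1,0.2,0,0.25,0,2,5],[0.1,0.2,0,0.25,0,3,5],[0.1,0.2,0,0.25,0,4,5],[0.1,0.2,0,0.25,0,4.3,5],[0.1,0.2,0,0.25,0,4.3,5]]'
python3 - <<'E'
from h import *
where();go(24,65)
E
```

```text
time_s: 6.78
tool_pos: [554.7, 71.4, 189.7]
tcp_rot: [-166.3, -27.1, -19.6]
wrist_force: [-0.9, -1.0, -2.2]
gripper_width: 61.4
t 6.78 mug xy in chuck [ 1.41 -1.27] foot h 31.46 phi 65.26 axis err 0.07 F chuck [-2.  -0.9 -1.4] Tq [ 0.02  0.84 -0.03] w 61.41 j [  4.   7. -16. 126.  12.  17. -39.]
go 24 65 rotvec [-0.  -0.1  0.3] | 0.3 shift cm [-0.18 -0.06  0.75] target [557.   73.  182.6]
```

```bash
python3 -m pendant '[[0,0,0,-0.15,-0.05,0.3,5],[0,0,0,-0.15,-0.05,0.55,5],[0,0,0,-0.15,-0.05,0.75,5],[0,0,0,-0.15,-0.05,0.75,5],[0,0,0,-0.15,-0.05,0.75,5]]'
python3 - <<'E'
from h import *
where()
for n in('wrist','scene','side'): grab(n)
where();go(18,60)
overlay('scene','pics/a.png',(290,410,150,290),4);overlay('side','pics/b.png',(290,390,120,250),4)
a=cv2.imread('pics/a.png');b=cv2.imread('pics/b.png');H=max(len(a),len(b))
f=lambda i:cv2.copyMakeBorder(i,0,H-len(i),0,0,cv2.BORDER_CONSTANT)
cv2.imwrite('pics/o5.png',np.hstack([f(a)[:,60:420],f(b)]))
E
```

```text
time_s: 7.4
tool_pos: [557.3, 72.9, 182.7]
tcp_rot: [-166.3, -27.1, -19.6]
wrist_force: [-0.2, 0.1, -2.0]
gripper_width: 61.4
t 7.4 mug xy in chuck [ 0.27 -0.19] foot h 23.98 phi 65.26 axis err 0.07 F chuck [-1.2  0.1 -1.7] Tq [-0.01  0.77 -0.01] w 61.42 j [  3.   8. -15. 126.  14.  16. -40.]
t 7.55 mug xy in chuck [ 0.31 -0.23] foot h 24.02 phi 65.26 axis err 0.08 F chuck [-0.6 -0.3 -2.9] Tq [0.02 0.79 0.01] w 61.11 j [  3.   8. -15. 126.  14.  16. -40.]
go 18 60 rotvec [-0.  -0.1  5.3] | 5.3 shift cm [-0.04 -0.01  0.6 ] target [559.9  73.5 177.3]
```

View pics/o5.png

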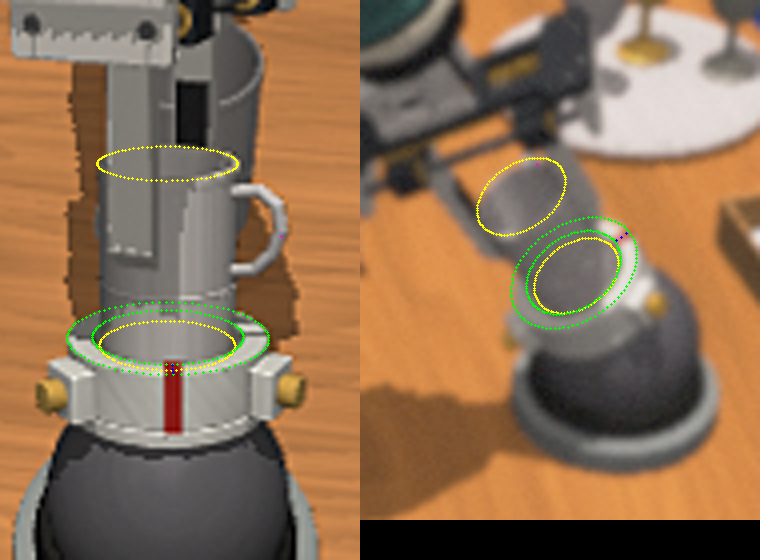

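Foot is 4 mm inside the mouth at +65° with almost no force, concentric in the overlay. Now press and twist.

```bash
python3 -m pendant '[[0,0,1,-0.03,0,0.2,5],[0,0,2,-0.03,0,0.4,5],[0,0,5,-0.03,0,0.55,5],[0,0,8,-0.03,0,0.7,5]]'
python3 - <<'E'
from h import *
where();go(12,40)
E
```

```text
time_s: 8.05
tool_pos: [560.6, 73.5, 176.9]
tcp_rot: [-162.5, -25.0, -28.3]
wrist_force: [-13.5, -2.2, 16.9]
gripper_width: 61.3
t 8.05 mug xy in chuck [ 0.36 -0.07] foot h 17.33 phi 57.16 axis err 0.11 F chuck [-3.4 -0.2 21.5] Tq [0.02 1.61 0.42] w 61.3 j [  0.   9. -13. 126.  14.  15. -49.]
go 12 40 rotvec [-0.1 -0.1 17.2] | 17.2 shift cm [-0.05  0.01  0.53] target [562.8  74.  172.1]
```

```bash
python3 -m pendant '[[0,0,4,-0.03,0,0.1,5],[0,0,8,-0.03,0,0.2,5],[0,0,12,-0.03,0,0.32,5],[0,0,16,-0.03,0,0.45,5],[0,0,20,-0.03,0,0.57,5],[0,0,24,-0.03,0,0.7,5]]'
python3 - <<'E'
from h import *
where();go(0,0)
E
```

```text
time_s: 8.8
tool_pos: [563.9, 74.3, 171.0]
tcp_rot: [-154.0, -15.9, -52.2]
wrist_force: [-7.9, -0.6, 8.0]
gripper_width: 61.0
t 8.8 mug xy in chuck [0.45 0.09] foot h 10.49 phi 33.04 axis err 0.13 F chuck [-2.8  0.6 10.9] Tq [-0.07  1.29  0.49] w 61.01 j [ -5.  10.  -7. 126.  11.  14. -70.]
go 0 0 rotvec [-0.1 -0.  33. ] | 33.0 shift cm [-0.05  0.04  1.05] target [568.6  75.2 161.6]
```

```bash
python3 -m pendant '[[0,0,3,-0.03,0.02,0.12,5],[0,0,6,-0.03,0.02,0.24,5],[0,0,9,-0.03,0.02,0.36,5],[0,0,12,-0.03,0.03,0.48,5],[0,0,15,-0.03,0.03,0.6,5],[0,0,18,-0.03,0.03,0.7,5]]'
python3 - <<'E'
from h import *
where();go(0,0)
for n in('wrist','scene','side'): grab(n)
where()
overlay('scene','pics/a.png',(290,410,150,290),4);overlay('wrist','pics/b.png',(220,420,100,360),2)
a=cv2.imread('pics/a.png');b=cv2.imread('pics/b.png');H=max(len(a),len(b))
f=lambda i:cv2.copyMakeBorder(i,0,H-len(i),0,0,cv2.BORDER_CONSTANT)
cv2.imwrite('pics/o6.png',np.hstack([f(a)[:,60:420],f(b)]))
E
```

```text
time_s: 9.55
tool_pos: [567.0, 74.9, 165.0]
tcp_rot: [-150.7, -7.5, -68.6]
wrist_force: [-7.8, -1.3, 8.9]
gripper_width: 61.4
t 9.55 mug xy in chuck [0.31 0.12] foot h 3.69 phi 14.94 axis err 0.15 F chuck [-2.4 -0.2 11.6] Tq [-0.02  1.31  0.55] w 61.38 j [ -9.  11.  -2. 126.   9.  13. -86.]
go 0 0 rotvec [-0.1 -0.  14.9] | 14.9 shift cm [-0.01  0.03  0.37] target [568.6  75.2 161.6]
t 9.7 mug xy in chuck [0.28 0.17] foot h 3.55 phi 14.99 axis err 0.14 F chuck [-1.2 -0.1  5.8] Tq [ 0.03  1.04 -0.33] w 61.2 j [ -9.  11.  -2. 126.   9.  13. -86.]
```

View pics/o6.png

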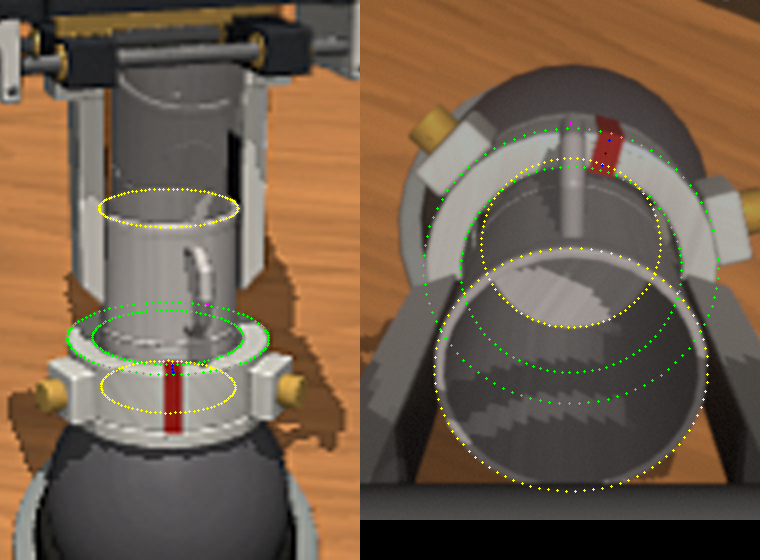

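Mug tracks the gripper with no visible slip; it's 3.6 mm from the seat with 15° to go. Finishing, with extra press at the end.

```bash
python3 -m pendant '[[0,0,3,-0.01,0.02,0.1,5],[0,0,6,-0.01,0.02,0.2,5],[0,0,9,-0.01,0.02,0.3,5],[0,0,12,-0.01,0.02,0.4,5],[0,0,15,-0.01,0.02,0.5,5]]'
python3 - <<'E'
from h import *
where();go(0,0)
E
```

```text
time_s: 10.32
tool_pos: [570.0, 75.4, 161.7]
tcp_rot: [-149.7, 0.0, -81.6]
wrist_force: [-20.6, -4.3, 29.6]
gripper_width: 61.9
t 10.32 mug xy in chuck [ 1.33 -0.04] foot h -0.66 phi -0.06 axis err 0.28 F chuck [-3.4 -1.3 36.1] Tq [-0.18  1.26  0.86] w 61.87 j [-13.  11.   2. 126.   6.  12. -98.]
go 0 0 rotvec [-0.3 -0.  -0.1] | 0.3 shift cm [-0.    0.13 -0.07] target [568.6  75.2 161.6]
```

Axial force jumped from 12 to 36 N, consistent with reaching the seat. I'll check visually that the mug didn't slip in the grip.

```bash
cat > seat.py <<'E'
from h import *
import sys
from scipy.optimize import least_squares
z=np.load('chuck.npz');C=np.c_[z['x'],z['y'],z['z']]
P,m=cloud('wrist')
Q=(P[m]-z['seat'])@C
r=np.hypot(Q[:,0],Q[:,1])
# rim of the mug: r 29..32 near top; chuck rim for reference
k=(r>29)&(r<32.5)&(Q[:,2]>75)&(Q[:,2]<100)
print('mug rim h pct',np.percentile(Q[k,2],[50,80,90,95,98]).round(1),k.sum())
k2=(r>37)&(r<45)&(Q[:,2]>20)&(Q[:,2]<35)&(np.abs(np.arctan2(Q[:,1],Q[:,0]))<1.2)
print('chuck rim h',np.median(Q[k2,2]).round(2),k2.sum())
hd=(r>40)&(r<58)&(Q[:,2]>40)&(Q[:,2]<84)&(np.abs(np.arctan2(Q[:,1],Q[:,0]))<0.35)
a=np.degrees(np.arctan2(Q[hd,1],Q[hd,0]));print('handle phi',np.median(a),a.std(),hd.sum(),'h',Q[hd,2].min(),Q[hd,2].max(),'rmax',r[hd].max())
E
python3 - <<'E'
from h import *
for n in('wrist','scene','side'): grab(n)
where()
overlay('scene','pics/a.png',(290,410,150,290),4);overlay('wrist','pics/b.png',(220,420,100,360),2)
a=cv2.imread('pics/a.png');b=cv2.imread('pics/b.png');H=max(len(a),len(b))
f=lambda i:cv2.copyMakeBorder(i,0,H-len(i),0,0,cv2.BORDER_CONSTANT)
cv2.imwrite('pics/o7.png',np.hstack([f(a)[:,60:420],f(b)]))
E
python3 seat.py
```

```text
t 10.47 mug xy in chuck [ 1.37 -0.04] foot h -0.7 phi -0.03 axis err 0.28 F chuck [-1.7 -1.4 27.7] Tq [-0.14  0.92  0.17] w 60.91 j [-13.  11.   2. 126.   6.  12. -98.]
mug rim h pct [85.2 86.4 90.4 95.5 98.4] 3818
chuck rim h 27.9 2044
handle phi 2.7562543258272605 2.0417640655936675 549 h 41.598225450240186 81.17706724503883 rmax 55.79865278932031
```

View pics/o7.png

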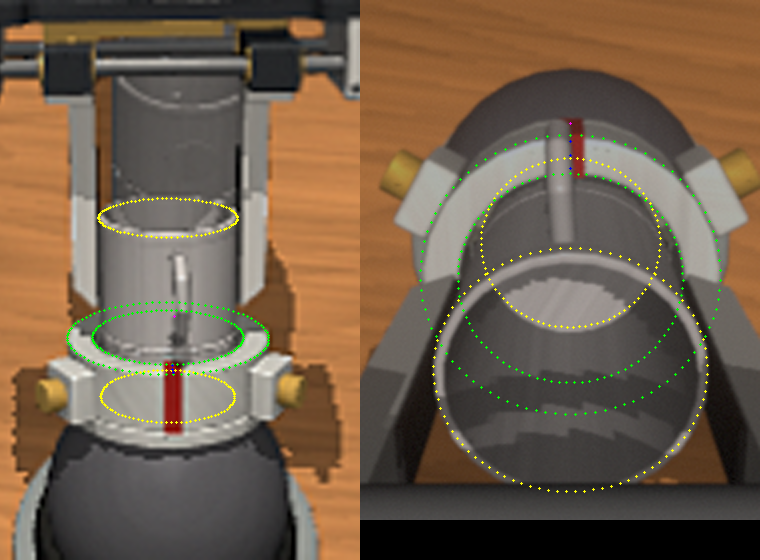

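The mug looks home: rim about 86 mm above the seat, chuck rim 27.9. But the handle is about 3° short: wrist crop handle at column 558 against bar at 573, depth says +2.8°. It slipped in the grip once the foot touched the seat. I'll ease the press and twist a little further.

```bash
python3 -m pendant '[[-0.2,0,0,0,0.08,-0.08,5],[-0.2,0,2,0,0.1,-0.08,5],[-0.2,0,4,0,0.1,-0.08,5],[-0.2,0,4,0,0.1,-0.08,5]]'
python3 - <<'E'
from h import *
for n in('wrist','scene'): grab(n)
where()
overlay('scene','pics/a.png',(290,410,150,290),4);overlay('wrist','pics/b.png',(220,420,100,360),2)
a=cv2.imread('pics/a.png');b=cv2.imread('pics/b.png');H=max(len(a),len(b))
f=lambda i:cv2.copyMakeBorder(i,0,H-len(i),0,0,cv2.BORDER_CONSTANT)
cv2.imwrite('pics/o8.png',np.hstack([f(a)[:,60:420],f(b)]))
E
python3 seat.py
```

```text
time_s: 10.98
tool_pos: [568.9, 75.2, 161.9]
tcp_rot: [-149.9, 2.0, -85.1]
wrist_force: [3.5, -1.2, -5.1]
gripper_width: 61.7
t 11.07 mug xy in chuck [ 0.43 -0.13] foot h 0.04 phi -4.02 axis err 0.09 F chuck [ 0.9 -2.1 -5.8] Tq [-0.34  0.3   0.09] w 61.34 j [ -14.   11.    2.  126.    5.   12. -101.]
mug rim h pct [84.2 86.7 88.2 94.4 97.9] 4655
chuck rim h 27.84 2034
handle phi -1.2704433507036517 2.0577593281374513 524 h 42.51767394985449 81.63144497923685 rmax 54.87450830716994
```

View pics/o8.png

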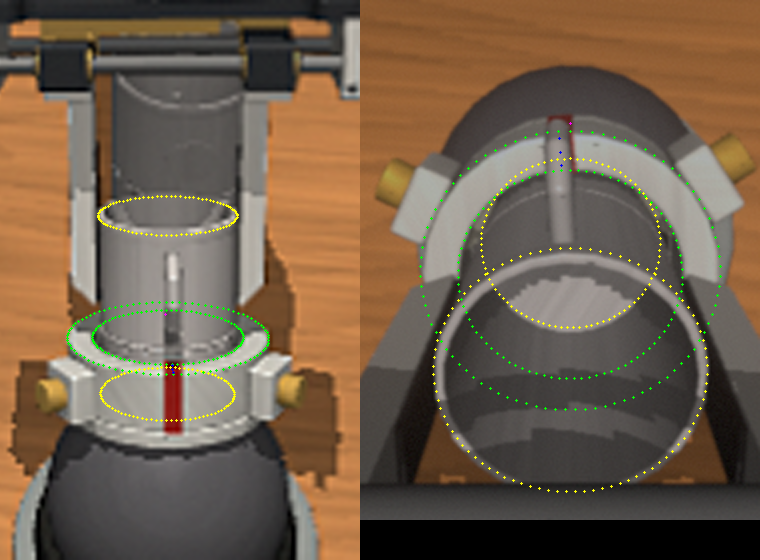

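Handle now lines up with the mark: scene column 173 against bar 173, wrist 560 against 561. One straight press to make sure the foot is on the seat.

```bash
python3 -m pendant '[[0,0,0,-0.02,0.05,0.08,5],[0,0,0,-0.02,0.05,0.16,5],[0,0,0,-0.02,0.05,0.2,5]]'
python3 - <<'E'
from h import *
where()
E
python3 -m pendant '[[0,0,0,0,0,0,5]]'
python3 - <<'E'
from h import *
where()
E
```

```text
time_s: 11.45
tool_pos: [569.5, 75.3, 161.3]
tcp_rot: [-149.8, 2.0, -85.1]
wrist_force: [-24.7, -5.4, 34.7]
gripper_width: 61.4
t 11.45 mug xy in chuck [ 0.66 -0.05] foot h -0.8 phi -4.03 axis err 0.18 F chuck [-4.5 -1.7 42.6] Tq [-0.29  1.8   0.25] w 61.39 j [ -14.   11.    2.  126.    5.   12. -101.]
time_s: 11.58
tool_pos: [569.4, 75.2, 161.6]
tcp_rot: [-149.8, 2.0, -85.1]
wrist_force: [7.8, 1.8, -13.4]
gripper_width: 61.4
t 11.57 mug xy in chuck [ 0.71 -0.1 ] foot h -0.46 phi -4.03 axis err 0.19 F chuck [  0.2   0.7 -15.6] Tq [-0.03  0.6   0.06] w 61.39 j [ -14.   11.    2.  127.    5.   12. -101.]
```

```bash
python3 -m pendant '[[0,0,0,0,0,0.05,5],[0,0,0,0,0,0.05,5]]'
python3 -m pendant '[[0,0,0,0,0,0,7],[0,0,0,0,0,0,9.4],[0,0,0,0,0,0,9.4],[0,0,0,0,0,0,9.4]]'
python3 - <<'E'
from h import *
where()
E
```

```text
time_s: 11.82
tool_pos: [569.5, 75.3, 161.4]
tcp_rot: [-149.8, 2.0, -85.1]
wrist_force: [-9.7, -2.1, 12.1]
gripper_width: 61.5
time_s: 12.32
tool_pos: [569.6, 75.3, 161.4]
tcp_rot: [-149.8, 2.0, -85.1]
wrist_force: [0.2, -0.4, -0.1]
gripper_width: 93.5
t 12.32 mug xy in chuck [ 0.75 -0.05] foot h -0.73 phi -4.03 axis err 0.2 F chuck [ 0.  -0.4 -0.1] Tq [ 0.03  0.52 -0.08] w 93.45 j [ -14.   11.    2.  126.    5.   12. -101.]
```

```bash
python3 -m pendant '[[0,0,0,0,0,-2,9.4],[0,0,0,0,0,-5,9.4],[0,0,0,0,0,-9,9.4],[0,0,0,0,0,-13,9.4],[0,0,0,0,0,-14,9.4],[0,0,0,0,0,-14,9.4]]'
python3 - <<'E'
from h import *
for n in('wrist','scene','side'): grab(n)
where()
z=np.load('chuck.npz');C=np.c_[z['x'],z['y'],z['z']];t=np.linspace(0,2*np.pi,120);cc=np.c_[np.cos(t),np.sin(t)]
def ov(n,box,f,out):
    u0,u1,v0,v1=box;img=cv2.resize(load(n)['p'][v0:v1,u0:u1],None,fx=f,fy=f,interpolation=cv2.INTER_CUBIC)
    def dr(P,col):
        for q in proj(n,P):cv2.circle(img,(int((q[0]-u0+.5)*f),int((q[1]-v0+.5)*f)),1,col,-1)
    dr(z['seat']+86*C[:,2]+31*cc@C[:,:2].T,(0,255,255))
    for r in(34.5,46):dr(z['seat']+28*C[:,2]+r*cc@C[:,:2].T,(0,255,0))
    dr(z['seat']+(C@np.array([[53,56,40],[0,0,0],[58,58,28]])).T,(255,0,255))
    cv2.imwrite(out,img)
ov('scene',(290,410,150,290),4,'pics/a.png');ov('wrist',(230,420,100,300),3,'pics/w9.png');ov('side',(290,390,120,250),4,'pics/b.png')
a=cv2.imread('pics/a.png');b=cv2.imread('pics/b.png');H=max(len(a),len(b))
f=lambda i:cv2.copyMakeBorder(i,0,H-len(i),0,0,cv2.BORDER_CONSTANT)
cv2.imwrite('pics/o9.png',np.hstack([f(a)[:,60:420],f(b)]))
E
python3 seat.py
```

```text
time_s: 13.08
tool_pos: [500.0, 65.0, 282.5]
tcp_rot: [-149.8, 2.0, -85.1]
wrist_force: [0.2, -0.3, -0.5]
gripper_width: 93.9
t 13.22 mug xy in chuck [-0.37 -0.05] foot h 138.15 phi -4.02 axis err 0.09 F chuck [ 0.3 -0.2  1. ] Tq [-0.    0.58 -0.05] w 93.77 j [ -14.   -8.    2.  127.    4.   30. -101.]
mug rim h pct [85.3 86.3 86.7 87.  87.3] 896
chuck rim h 27.91 770
handle phi -1.4050469642659804 2.1449524667396886 147 h 41.72497227353995 80.96147550450449 rmax 54.91695372860719
```

View pics/o9.png

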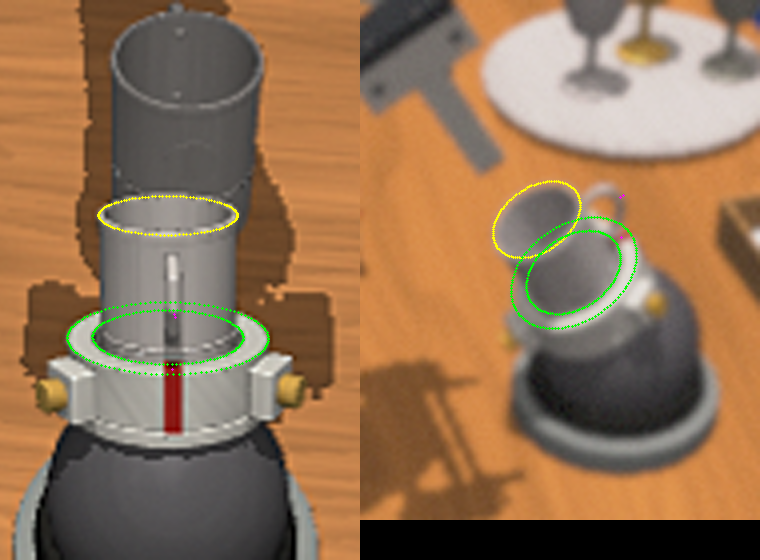

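View pics/w9.png

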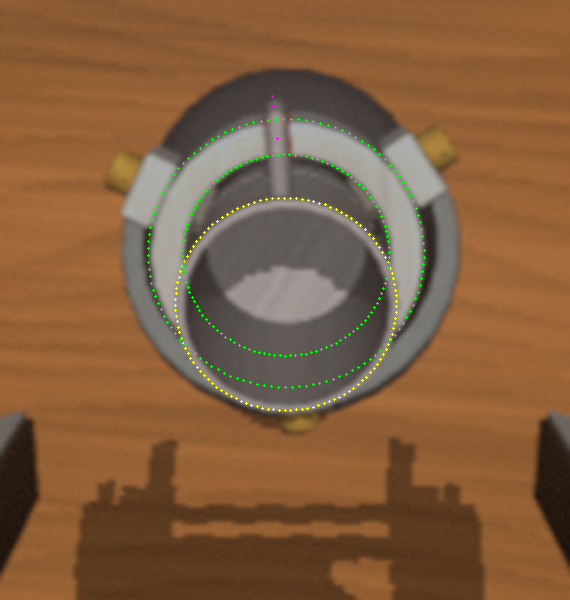

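Looks seated and aligned; a finer check of rim height and handle angle from this clear view.

```bash
python3 - <<'E'
from h import *
z=np.load('chuck.npz');C=np.c_[z['x'],z['y'],z['z']]
P,m=cloud('wrist');Q=(P[m]-z['seat'])@C
k=(Q[:,2]>83)&(Q[:,2]<92)&(np.hypot(Q[:,0],Q[:,1])<36);S=Q[k]
for _ in range(4):
    A=np.c_[S[:,:2],np.ones(len(S))];c=np.linalg.lstsq(A,S[:,2],rcond=None)[0];r=S[:,2]-A@c;S=S[np.abs(r)<1.2]
print('rim plane',c.round(4),'tilt deg',np.degrees(np.hypot(*c[:2])),len(S))
from scipy.optimize import least_squares
s=least_squares(lambda p:np.hypot(*(S[:,:2]-p[:2]).T)-p[2],[0,0,30],loss='soft_l1').x;print('rim centre',s, np.histogram(S[:,2],np.arange(83,90,.5)))
k=(np.hypot(Q[:,0],Q[:,1])>38)&(np.hypot(Q[:,0],Q[:,1])<45)&(Q[:,2]>24)&(Q[:,2]<32);S=Q[k];A=np.c_[S[:,:2],np.ones(len(S))];print('chuck rim plane',np.linalg.lstsq(A,S[:,2],rcond=None)[0])
for n in('wrist','scene'):
    I=load(n)['p'].astype(int);PP,mm=cloud(n);T=(PP-z['seat'])@C
    red=(I[...,2]>90)&(I[...,1]<50)&(np.hypot(T[...,0],T[...,1])<50);q=T[red&mm];print(n,'red y',np.median(q[:,1]) if len(q) else None,len(q), q[:,1].min(),q[:,1].max())
    rr=np.hypot(T[...,0]-0,T[...,1]);h=mm&(rr>44)&(rr<58)&(T[...,2]>45)&(T[...,2]<75)&(T[...,0]>30);q=T[h];print(n,'handle y',np.median(q[:,1]),q[:,1].min(),q[:,1].max(),len(q))
crop('wrist',290,350,100,170,8,'pics/h9.png');crop('scene',300,370,190,270,7,'pics/h9s.png')
E
```

```text
rim plane [-4.50000e-03 -2.80000e-03  8.58876e+01] tilt deg 0.3008400400242119 560
rim centre [-0.57384002 -0.57990117 29.98587883] (array([  0,   0,   0,  38, 108, 170, 146,  98,   0,   0,   0,   0,   0]), array([83. , 83.5, 84. , 84.5, 85. , 85.5, 86. , 86.5, 87. , 87.5, 88. ,
       88.5, 89. , 89.5]))
chuck rim plane [-1.69021285e-03  2.40183239e-03  2.78971810e+01]Traceback (most recent call last):
  File "<stdin>", line 13, in <module>
    return umr_minimum(a, axis, None, out, keepdims, initial, where)
ValueError: zero-size array to reduction operation minimum which has no identity
```

```bash
python3 - <<'E'
from h import *
crop('wrist',290,350,120,180,6,'pics/h9.png');crop('scene',300,360,200,260,6,'pics/h9s.png')
cv2.imwrite('pics/h9b.png',np.hstack([cv2.imread('pics/h9.png'),cv2.imread('pics/h9s.png')]))
cv2.imwrite('pics/side9.png',load('side')['p'])
z=np.load('chuck.npz');C=np.c_[z['x'],z['y'],z['z']]
PP,mm=cloud('scene');T=(PP-z['seat'])@C
h=mm&(T[...,0]>40)&(T[...,0]<60)&(T[...,2]>42)&(T[...,2]<78)&(abs(T[...,1])<15);q=T[h];print(np.median(q,0),q.min(0),q.max(0),len(q))
I=load('scene')['p'].astype(int);red=mm&(I[...,2]>100)&(I[...,1]<60)&(np.hypot(T[...,0],T[...,1])<52)&(T[...,2]>0)&(T[...,2]<40);q=T[red];print(np.median(q,0),q.min(0),q.max(0),len(q))
E
```

```text
[53.54054819 -0.3972231  62.84240205] [43.64304873 -3.24575878 42.11465026] [57.10633679  1.97570313 77.91871916] 61
[47.27716479 -1.48828566 17.51494616] [37.96478347 -3.35317989  2.13172261] [49.47521276  1.96897002 30.63439198] 66
```

View pics/h9b.png

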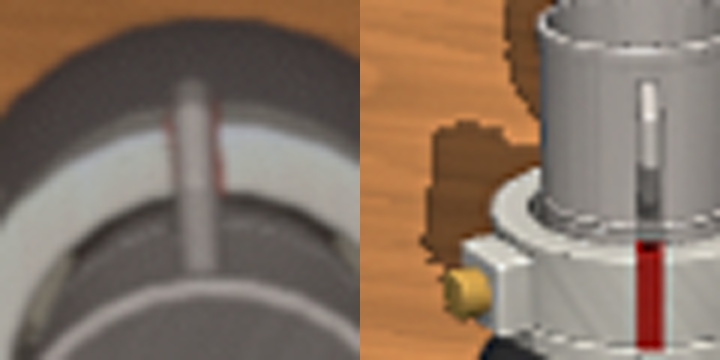

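View pics/side9.png

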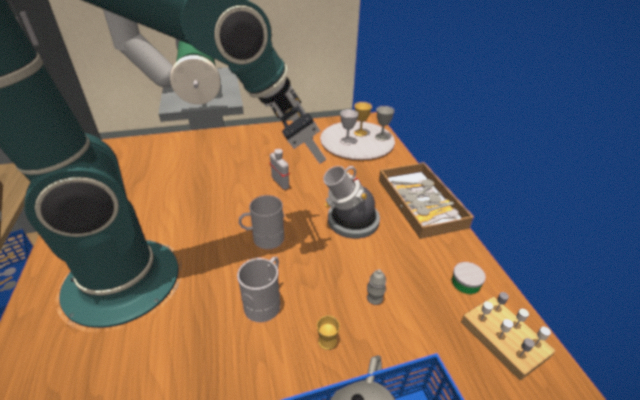

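Crops: in both views the handle (wrist crop column 195, scene crop 650) lies centred on the red bar. The side image shows caster (376,287), egg cup (328,333) and flask (280,168) where they were. The gripper is clear, so I'm handing in.

```bash
python3 - <<'E'
from h import *
print(workorder.close_job())
E
```

```text
the job is handed in; nothing more can be done
None
```

The christening mug is in the holder, foot on the seat and handle at the red mark. The gripper is open and clear, and I handed the job in at about 13 s of the 45 s allowed.

**What I did:** I gripped the smallest of the three mugs either side of its handle and lifted it. I started the foot into the mouth with the handle 65° to one side of the mark, then pressed and twisted it down.

**Last checks:**
- **Seating:** the mug's rim is 58.0 mm above the chuck's rim, which is exactly the fully home value, with a rim tilt of about 0.3°.
- **Handle:** it lies centred on the red bar in the scene and wrist crops. The depth readings put it within about 1.5° of the mark.
- **Bystanders:** the caster, egg cup and flask look unmoved in the side view. I did not measure their positions again.
- **Forces:** the highest wrist force I read was about 43 N, during the final straight press.

**What disagreed:** when the foot touched the seat, the mug slipped about 3° in the fingers, so the handle stopped short while the gripper read 0°. I eased the press and twisted 4° more, then gave a last straight press before letting go.

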